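# Flip the stock tags to match the supply bins

## Robot

A 7-joint arm with a two-finger parallel gripper is mounted at the origin on the work surface. World frame = base frame: x ahead of the robot, y to its left, z up, the work surface at z = 0. Lengths are in m, angles in degrees, forces in N, time in s.
With the tool pointing down it reaches from about 0.425 to 1.025 m from the base axis. Payload 9.4 kg.
Tool frame: the origin (TCP) lies midway between the tips of the shut fingers; the grasp point (between the pads) lies 19 mm behind it; z points along the fingers, y is the direction in which the jaws open and shut (so a half turn about z gives the same grasp; the last joint's range is limited). The gripper opens to 93 mm and grips with 3 to 60 N. Pads are 15 mm wide; open, the fingers measure 128 mm over their backs; the gripper's body (75 mm by 188 mm) begins 65 mm behind the grasp point.
Start: joints at [-73.15, 34.337, -0.143, 91.639, 0.103, 54.024, -4.572], TCP at [0.263, 0.676, 0.219] pointing down, gripper open.
Joint ranges: [-147.43, 147.43], [-19.82, 112.94], [-74.19, 73.91], [6.32, 146.72], [-59.91, 239.91], [6.04, 106.73], [-150.56, 150.56]. Speed limits (degrees/s): [127.2, 127.2, 172.46, 172.46, 180, 180, 180].

## Interface

Orientations are given as [roll, pitch, yaw] about the fixed x, y, z axes, in that order (R = Rz(yaw) Ry(pitch) Rx(roll)).
In Python, from plant import r gives the robot as it stands. The module is installed in compiled form; this text tells all that it offers.
- The arm moves only by the tool send_rows, never from a script. Its argument "steps" is a list that holds one entry, the list of rows, each a list of 6 numbers: the shift along the tool's x, y, z in cm, then the turn, a rotation vector about the tool's x, y, z in rad. In form: [[[tx, ty, tz, ax, ay, az], ...]]. A call has 1 to 8 rows; each row is the pose to reach, as a shift and turn from the pose commanded when the call began, along the tool's axes at that moment; what a row does not reach only later rows make up. A row lasts 1/10 s, in which the tool goes at most 50 mm and 8.59 degrees, less where a joint would pass 70% of its speed; a pose out of reach is approached as far as the arm can. A call with a gripper value outside its range is refused whole. "grip" is the opening in per cent of the stroke, from 0 (shut) to 100 (fully open), set as the call begins (left out, the last holds). The fingers move at their own pace and stop on an object; "squeeze" is the grip in N (left out, the last holds). Time passes only in rows, so rows that repeat a pose let the fingers close. It gives the time, the measured TCP pose, the force and the opening at its end, in the units of the state.
- r.sense(): the state, without advancing time (a new reading comes with each control period).
- r.read_camera(name): name is "side" or "top"; returns a dict with "frame" (420x560x3 uint8, red, green, blue), "z_map" (420x560 float32, m along the optical axis (not along the pixel's ray), 0 where there is no reading), "fx", "fy", "cx", "cy" (pixels), "D" ([k1, k2, p1, p2, k3] as OpenCV has them; the pictures are not rectified), "pose" (4x4, takes a point from camera to world coordinates). Camera axes: x right, y down, z forward; pixel columns grow to the right and rows downward; lengths in m; the calibration is good to about 2 mm. A picture is of the moment at which its call begins.
- r.job_done(): hands the job in, once; it reports no verdict.
The state is a dict: "t": time; "joint_pos": joint angles; "joint_vel": joint speeds; "joint_torque": joint torques, N m; "tcp_pos": TCP position; "orientation": TCP orientation; "wrist_force": force on the tool from outside, world axes, zero at the start; "moment": the same for the moment, N m; "opening": opening from 0.0 (shut) to 1.0 (fully open).
Only numpy, scipy, OpenCV 4.12 (cv2) and the standard library are available. Lean on these libraries where they do the work, as an engineer would, in place of code of your own. Each camera call takes 0.05 s, during which the arm holds its last target.

## Task

Set the four hinged stock tags to match the supply bins behind them: the tag of each full bin must lean back towards its bin with the round disc face up, and the tag of each bin that has run low must lean forward, away from its bin, with the bar face up. Flip each wrong or half-flipped tag all the way over onto its stop with a light push of the fingertip; do not grip or force the tags, and leave the loose things around them where they are.

Things in the scene. Friction and masses are not known exactly. Their poses are not given: they have to be found in the camera images.
- tag_a (a joint): angle of tag a, a white plate hinged along its lower edge. 0 = upright; +0.70 = leaning back 40 degrees towards its bin, round black disc face up; -0.70 = leaning forward 40 degrees, away from its bin, black bar face up. It rests on a stop at either end. Within about 0.2 rad of upright the stiff hinge keeps it where it is left; beyond that it falls to the nearer stop by itself
- hinge_a (a point): middle of the hinge rod of tag a, 36 mm above the table; x axis level from the tag to the bin behind it, y along the rod, z up. The rod sits in a fixed Y-shaped aluminium clip, 66 mm wide and 50 mm deep, on the front of the grey base board. A tag belongs to the bin straight behind it (hinge to that bin's front: 75 mm; to the next bin's front: about 130 mm)
- edge_a (a point): middle of the free edge of tag a: the plate is 60 mm wide, 70 mm from rod to free edge, 3 mm thick, 30 g. The edge is 90 mm above the table and 45 mm in front of or behind the rod when the tag lies on a stop, 106 mm above the table when upright. A few tenths of a newton here move the tag
- tag_b (a joint): angle of tag b, a tag just like a, in the same row of four (105 mm apart)
- hinge_b (a point): middle of the hinge rod of tag b, a tag just like a, in the same row of four (105 mm apart)
- edge_b (a point): middle of the free edge of tag b, a tag just like a, in the same row of four (105 mm apart)
- tag_c (a joint): angle of tag c, a tag just like a, in the same row of four (105 mm apart)
- hinge_c (a point): middle of the hinge rod of tag c, a tag just like a, in the same row of four (105 mm apart)
- edge_c (a point): middle of the free edge of tag c, a tag just like a, in the same row of four (105 mm apart)
- tag_d (a joint): angle of tag d, a tag just like a, in the same row of four (105 mm apart)
- hinge_d (a point): middle of the hinge rod of tag d, a tag just like a, in the same row of four (105 mm apart)
- edge_d (a point): middle of the free edge of tag d, a tag just like a, in the same row of four (105 mm apart)
- vials_full_front (a point): middle of the lower front edge of the blue open-topped pick bin that is packed full with 30 upright 46 mm vials with black caps: FULL. The bin is fixed, 96 mm wide, 110 mm deep, its top 62 mm above the table; the point's x axis points from the tags into the bin
- jars_full_front (a point): middle of the lower front edge of the blue open-topped pick bin that is packed full with nine 38 mm amber jars with white lids: FULL. The bin is fixed, 96 mm wide, 110 mm deep, its top 62 mm above the table; the point's x axis points from the tags into the bin
- vials_low_front (a point): middle of the lower front edge of the blue open-topped pick bin that is nearly empty, only two vials left: not full. The bin is fixed, 96 mm wide, 110 mm deep, its top 62 mm above the table; the point's x axis points from the tags into the bin
- jars_low_front (a point): middle of the lower front edge of the blue open-topped pick bin that is nearly empty, only one jar left: not full. The bin is fixed, 96 mm wide, 110 mm deep, its top 62 mm above the table; the point's x axis points from the tags into the bin
- vial: loose capped vial, 17 mm wide, 46 mm tall, standing between the tags and the bins; origin under its foot
- jar: loose amber jar with white lid, 29 mm wide, 38 mm tall, standing between the tags and the bins; origin under its foot
- tweezers: steel tweezers, 22 mm by 130 mm, 8 mm high, lying on the base board in front of the tags; origin under the middle
- notes: pad of notes 76 mm square, 14 mm high, beside the base board; origin under its centre
- weight: brass paperweight, 38 mm wide, 50 mm tall with a button on top, beside the base board; origin under its foot
- loupe: round loupe, 42 mm wide, 32 mm tall, beside the base board; origin under its foot
- tape: roll of clear tape, 60 mm wide, 19 mm high, beside the base board; origin under its centre

How it is judged:
By the outcome, as a careful person would: the job done as asked, in the order asked, and still so for the second after the job is handed in, with the robot touching nothing.
It also fails if it takes over 58 s, if anything falls off the work surface, if the arm or the gripper's body presses on something with over 40 N, if the wrist force passes 120 N, or if a joint passes its speed limit or range.

## Working session

There is one attempt and no reset: what is moved stays moved. The work goes in short steps, Python scripts to look and compute and a tool call to move; the robot and the scene stay as the last step left them, time stands still between calls to the robot, and variables do not carry over. Pictures are saved under pics/ and viewed, and the job is handed in when it is done.

Besides the shell and the picture viewer there is one more tool, called after ">>>" in YAML: its name, and indented under it one key for each argument. send_rows: Moves the arm, as the interface text tells. Its arguments: {"type":"object","properties":{"steps":{"type":"array","items":{"type":"array","items":{"type":"array","items":{"type":"number"}}}},"grip":{"type":"number"},"squeeze":{"type":"number"}},"required":["steps"]}

```bash
mkdir -p pics; cat > h.py <<'E'
import numpy as np, cv2
from plant import r
def snap(n,tag):
    c=r.read_camera(n); np.savez(f'pics/{tag}.npz',**c)
    cv2.imwrite(f'pics/{tag}.png',c['frame'][:,:,::-1]); return c
def world(c,u,v,z=None):
    K=np.array([[c['fx'],0,c['cx']],[0,c['fy'],c['cy']],[0,0,1]],float)
    p=cv2.undistortPoints(np.array([[[u,v]]],float),K,np.array(c['D'],float))[0,0]
    T=c['pose']; d=np.array([p[0],p[1],1.])
    if z is None: 
        return T[:3,:3]@(d*c['z_map'][int(round(v)),int(round(u))])+T[:3,3]
    w=T[:3,:3]@d; return T[:3,3]+w*(z-T[2,3])/w[2]
E
python3 - <<'E'
from h import *
for n in('top','side'):
    c=snap(n,n+'0'); print(n,c['pose'].round(3).tolist(),c['fx'])
print(r.sense())
E
```

```text
top [[-0.021, -0.988, 0.154, 0.407], [-1.0, 0.021, -0.0, 0.028], [-0.003, -0.154, -0.988, 1.23], [0.0, 0.0, 0.0, 1.0]] 468.12832239513983
side [[0.99, -0.084, 0.116, 0.488], [-0.143, -0.563, 0.814, -0.855], [-0.003, -0.822, -0.569, 0.703], [0.0, 0.0, 0.0, 1.0]] 515.4628701379012
{'t': 0.1, 'joint_pos': array([-73.14990388,  34.38025905,  -0.14431334,  91.6753605 ,
         0.10329066,  54.02554577,  -4.5729903 ]), 'joint_vel': array([-0.01124188, -0.14812836,  0.08826023, -0.14076812, -0.00749749,
       -0.08115996,  0.08461979]), 'joint_torque': array([ 5.68323725e-03, -7.66547656e+01,  1.50231354e+00, -2.52938336e+01,
       -5.22666983e-02,  1.36163956e-02,  5.43253975e-05]), 'tcp_pos': array([0.26257461, 0.67531032, 0.21784874]), 'orientation': array([-1.79919380e+02,  8.46855738e-03,  1.58756815e+02]), 'wrist_force': array([0.42824181, 0.62621253, 0.21928464]), 'moment': array([ 0.0564748 ,  0.03177393, -0.01657784]), 'opening': 0.9990865471727403}
```

View pics/top0.png

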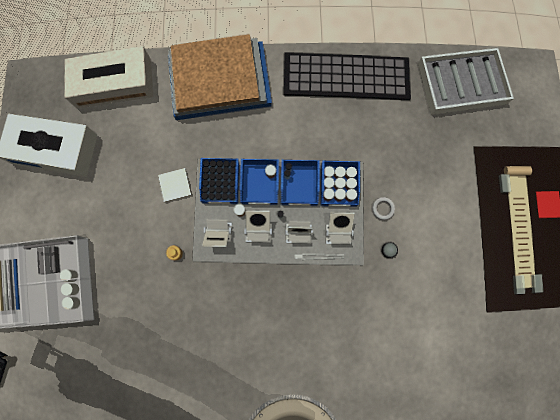

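View pics/side0.png

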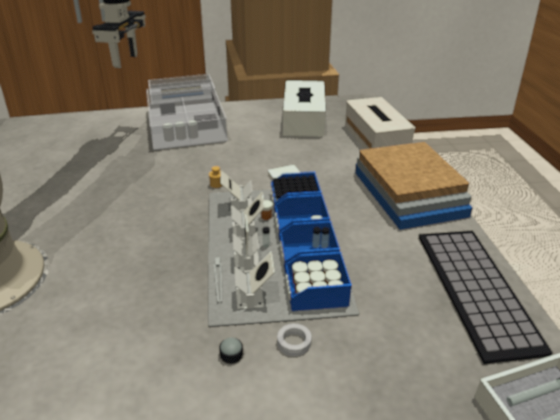

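```bash
python3 - <<'E'
from h import *
import cv2
t=cv2.imread('pics/top0.png')[145:275,160:400]; cv2.imwrite('pics/top0z.png',cv2.resize(t,None,fx=3.3,fy=3.3,interpolation=cv2.INTER_CUBIC))
t=cv2.imread('pics/side0.png')[160:320,200:360]; cv2.imwrite('pics/side0z.png',cv2.resize(t,None,fx=3.7,fy=3.7,interpolation=cv2.INTER_CUBIC))
E
```

```text
(no output)
```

View pics/top0z.png

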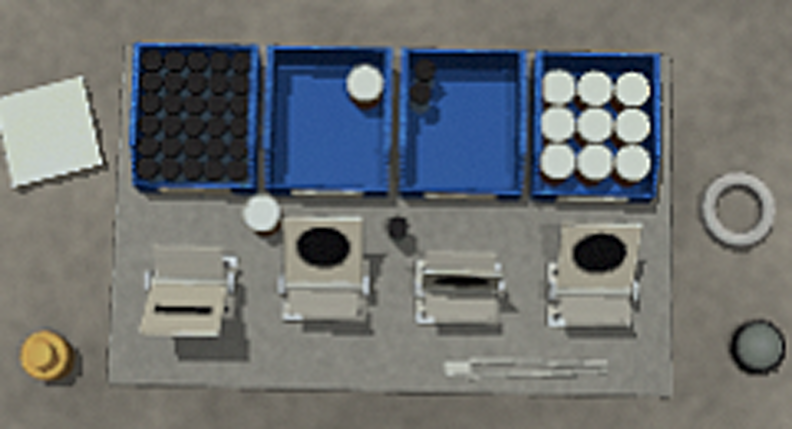

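View pics/side0z.png

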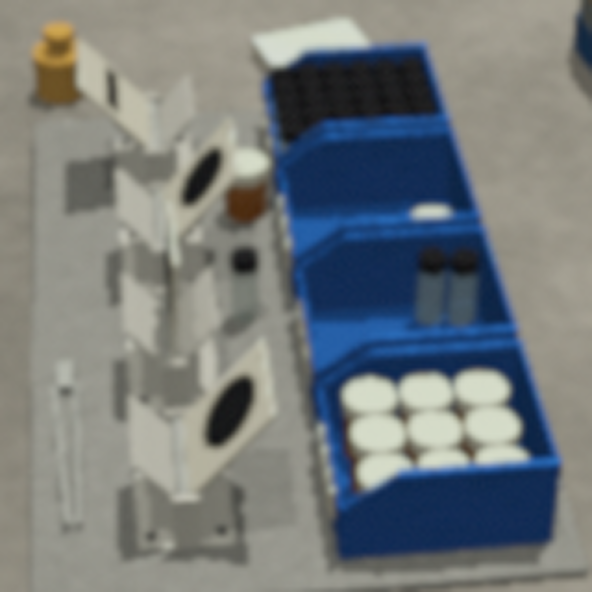

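The bins from left to right in the top view are vials full, jars low, vials low and jars full. Tag 1 (px ~217,238) leans forward with its bar up, which is wrong. Tag 2 (258,222) leans back with its disc up, also wrong. Tag 3 (299,231) is about upright and needs to go forward. Tag 4 (341,222) leans back and is right. Next I'll measure them.

```bash
python3 - <<'E'
from h import *
c=dict(np.load('pics/top0.npz'))
f=lambda u,v:(160+u/3.3-.35,145+v/3.3-.35)
# zoomed px: bin top corners (z .062), base board corners, hinges z.036, free edges
print('bin top front L/R',world(c,*f(131,188),.062),world(c,*f(655,200),.062))
H=[((146,281),(237,268)),((279,285),(368,286)),((416,290),(505,291)),((549,296),(637,292))]
for n,(a,b) in zip('1234',[((141,333),(220,335)),((284,217),(361,217)),((425,283),(500,285)),((557,226),(640,224))]):
    for z in(.09,.106): print(n,'edge',z,world(c,*f(*a),z).round(4),world(c,*f(*b),z).round(4))
    m=f((a[0]+b[0])/2,(a[1]+b[1])/2)
# point cloud profile
Z=c['z_map']
P=np.array([[world(c,u,v) if Z[v,u]>0 else [np.nan]*3 for u in range(195,365)] for v in range(200,250)])
np.save('pics/P.npy',P)
for u in (217,258,299,340):
    print(u); print(P[5:50,u-195][::1].round(3)[ P[5:50,u-195][:,2]>.02].tolist())
E
```

```text
bin top front L/R [0.62336388 0.22304702 0.062     ] [ 0.60526061 -0.18090988  0.062     ]
1 edge 0.09 [0.5086 0.2105 0.09  ] [0.506  0.1516 0.09  ]
1 edge 0.106 [0.5071 0.208  0.106 ] [0.5046 0.1499 0.106 ]
2 edge 0.09 [0.5935 0.103  0.09  ] [0.5923 0.0454 0.09  ]
2 edge 0.106 [0.5909 0.102  0.106 ] [0.5897 0.0452 0.106 ]
3 edge 0.09 [ 0.5416 -0.0012  0.09  ] [ 0.5389 -0.0569  0.09  ]
3 edge 0.106 [ 0.5397 -0.0008  0.106 ] [ 0.537  -0.0557  0.106 ]
4 edge 0.09 [ 0.5823 -0.101   0.09  ] [ 0.5825 -0.1636  0.09  ]
4 edge 0.106 [ 0.5799 -0.0992  0.106 ] [ 0.58   -0.1609  0.106 ]
217
[[0.576, 0.178, 0.059], [0.573, 0.179, 0.056], [0.57, 0.178, 0.059], [0.569, 0.179, 0.052], [0.567, 0.18, 0.048], [0.564, 0.18, 0.047], [0.562, 0.18, 0.043], [0.56, 0.18, 0.042], [0.558, 0.181, 0.039], [0.555, 0.181, 0.039], [0.552, 0.181, 0.041], [0.55, 0.181, 0.04], [0.547, 0.18, 0.046], [0.544, 0.18, 0.048], [0.541, 0.179, 0.053], [0.537, 0.178, 0.059], [0.534, 0.178, 0.062], [0.532, 0.178, 0.062], [0.529, 0.177, 0.066], [0.527, 0.178, 0.064], [0.523, 0.176, 0.074], [0.521, 0.176, 0.076], [0.518, 0.176, 0
[... 1328 characters left out ...]
, -0.13, 0.09], [0.579, -0.129, 0.091], [0.578, -0.13, 0.085], [0.575, -0.13, 0.086], [0.573, -0.13, 0.082], [0.571, -0.13, 0.081], [0.569, -0.131, 0.076], [0.567, -0.132, 0.072], [0.564, -0.131, 0.073], [0.563, -0.132, 0.065], [0.56, -0.132, 0.067], [0.558, -0.132, 0.064], [0.556, -0.132, 0.063], [0.554, -0.133, 0.054], [0.552, -0.133, 0.055], [0.549, -0.133, 0.054], [0.547, -0.134, 0.05], [0.545, -0.134, 0.046], [0.543, -0.134, 0.044], [0.54, -0.135, 0.04], [0.538, -0.134, 0.043], [0.535, -0.134, 0.041], [0.533, -0.134, 0.04], [0.53, -0.134, 0.044], [0.527, -0.133, 0.047], [0.525, -0.134, 0.043], [0.521, -0.132, 0.051], [0.518, -0.132, 0.055], [0.516, -0.132, 0.056], [0.513, -0.131, 0.06]]
```

```bash
cat >> h.py <<'E'
from scipy.spatial.transform import Rotation as R
def rel(p,yaw=177.2):
    s=r.sense(); A=R.from_euler('xyz',s['orientation'],degrees=True)
    B=R.from_euler('xyz',[180,0,yaw],degrees=True)
    print(s['t'],s['tcp_pos'].round(4),s['orientation'].round(2),'open',round(s['opening'],3),'F',s['wrist_force'].round(2))
    print('cm',(A.inv().apply(np.array(p)-s['tcp_pos'])*100).round(2),'rad',(A.inv()*B).as_rotvec().round(3))
E
python3 -c "
from h import *
rel([.475,.182,.2])"
```

```text
0.1 [0.2626 0.6753 0.2178] [-1.7992e+02  1.0000e-02  1.5876e+02] open 0.999 F [0.43 0.63 0.22]
cm [-37.67 -38.28   1.84] rad [-0.001 -0.    -0.322]
```

>>> send_rows:
  steps:
    - [[-2,-2,0,0,0,-0.02],[-4.5,-4.6,0,0,0,-0.06],[-7.5,-7.6,0,0,0,-0.1],[-10.5,-10.6,0,0,0,-0.15],[-13.5,-13.6,0,0,0,-0.2],[-16.5,-16.6,0,0,0,-0.25],[-19.5,-19.7,0,0,0,-0.3],[-22.5,-22.8,0,0,0,-0.322]]
  grip: 0

```text
t: 0.9
tcp_pos: [0.3902, 0.3799, 0.2184]
orientation: [-180.0, -0.0, 177.3]
wrist_force: [1.1, 0.3, -0.5]
opening: 0.361
```

```bash
python3 -c "
from h import *
rel([.475,.182,.2])"
```

```text
0.9 [0.3902 0.3799 0.2184] [-1.7998e+02 -1.0000e-02  1.7732e+02] open 0.361 F [ 1.09  0.25 -0.54]
cm [ -9.4  -19.37   1.85] rad [-0.    -0.     0.002]
```

>>> send_rows:
  steps:
    - [[-1.5,-3,0,0,0,0],[-3,-6,0,0,0,0],[-4.5,-9,0,0,0,0],[-6,-12,0,0,0,0],[-7.5,-15,0,0,0,0],[-8.5,-17.5,0.5,0,0,0],[-9.2,-19,1.5,0,0,0],[-9.2,-19,1.5,0,0,0]]

```text
t: 1.7
tcp_pos: [0.4726, 0.1847, 0.2027]
orientation: [-179.9, -0.1, 177.0]
wrist_force: [0.3, 0.6, -0.0]
opening: 0.001
```

```bash
python3 -c "
from h import *
rel([.475,.182,.08])"
```

```text
1.7 [0.4726 0.1847 0.2027] [-1.7990e+02 -8.0000e-02  1.7698e+02] open 0.001 F [ 0.26  0.61 -0.01]
cm [-0.27 -0.23 12.27] rad [-0.002 -0.001 -0.004]
```

>>> send_rows:
  steps:
    - [[0,-0.2,2,0,0,0],[0,-0.2,5,0,0,0],[0,-0.2,8,0,0,0],[0,-0.2,10.5,0,0,0],[0,-0.2,12,0,0,0],[0,-0.2,12.2,0,0,0],[0,-0.2,12.2,0,0,0]]

```text
t: 2.4
tcp_pos: [0.472, 0.1862, 0.0816]
orientation: [-180.0, -0.0, 177.3]
wrist_force: [-0.8, 0.8, 0.1]
opening: 0.007
```

```bash
python3 - <<'E'
from h import *
rel([.575,.177,.08])
for n in('top','side'):
    c=snap(n,n+'1')
a=cv2.imread('pics/top1.png')[145:275,160:400];b=cv2.imread('pics/side1.png')[140:320,190:370]
cv2.imwrite('pics/both1.png',np.hstack([cv2.resize(a,(480,260)),cv2.resize(b,(260,260))]))
E
```

```text
2.4 [0.472  0.1862 0.0816] [-1.7999e+02 -4.0000e-02  1.7726e+02] open 0.007 F [-0.76  0.79  0.14]
cm [-10.33  -0.43   0.15] rad [-0.    -0.001  0.001]
```

View pics/both1.png

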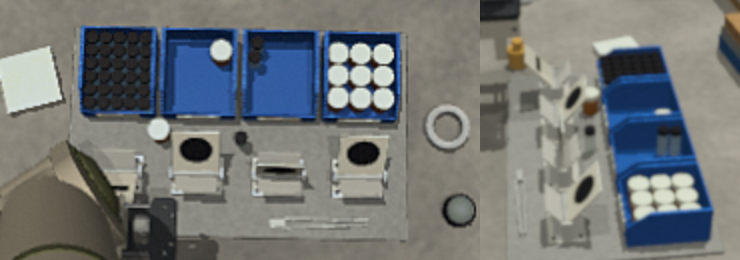

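>>> send_rows:
  steps:
    - [[-0.8,-0.3,0,0,0,0],[-1.6,-0.5,0,0,0,0],[-2.2,-0.5,0,0,0,0],[-2.8,-0.5,0,0,0,0],[-3.4,-0.5,0,0,0,0],[-4,-0.5,0,0,0,0],[-4.6,-0.5,0,0,0,0],[-5.2,-0.5,0,0,0,0]]

```text
t: 3.3
tcp_pos: [0.5245, 0.1779, 0.0816]
orientation: [180.0, -0.0, 177.2]
wrist_force: [-0.7, -0.2, 0.0]
opening: 0.002
```

>>> send_rows:
  steps:
    - [[-0.6,0,0,0,0,0],[-1.2,0,0,0,0,0],[-1.8,0,0,0,0,0],[-2.4,0,0,0,0,0],[-3,0,0,0,0,0],[-3.6,0,0,0,0,0],[-4.2,0,0,0,0,0],[-4.3,0,0,0,0,0]]

```text
t: 4.1
tcp_pos: [0.5679, 0.1757, 0.0816]
orientation: [180.0, 0.0, 177.2]
wrist_force: [0.3, 0.1, 0.4]
opening: 0.002
```

```bash
python3 - <<'E'
from h import *
rel([.575,.177,.08])
for n in('top','side'):
    c=snap(n,n+'2')
a=cv2.imread('pics/top2.png')[145:275,160:400];b=cv2.imread('pics/side2.png')[140:320,190:370]
cv2.imwrite('pics/both2.png',np.hstack([cv2.resize(a,(480,260)),cv2.resize(b,(260,260))]))
E
```

```text
4.1 [0.5679 0.1757 0.0816] [1.7999e+02 3.0000e-02 1.7718e+02] open 0.002 F [0.3  0.12 0.38]
cm [-0.71  0.16  0.16] rad [ 0.     0.001 -0.   ]
```

View pics/both2.png

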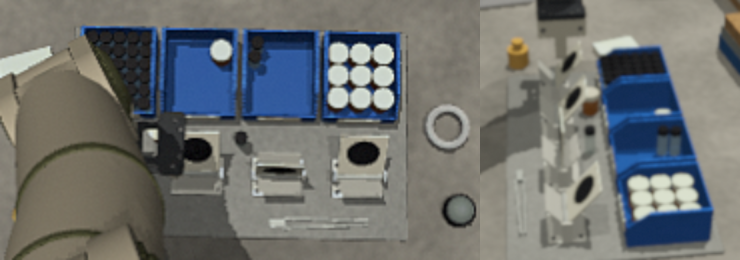

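Tag 1 now shows its disc (side view, ~568,62) and leans back like tag 2. I'll lift and go behind tag 2.

>>> send_rows:
  steps:
    - [[0,0,-2,0,0,0],[0,0,-5,0,0,0],[0,0,-8,0,0,0],[-1,-2,-8.5,0,0,0],[-2.5,-4.5,-8.5,0,0,0],[-4,-7,-8.5,0,0,0],[-5.2,-9.5,-8.5,0,0,0],[-5.6,-10.5,-8.5,0,0,0]]

```text
t: 5.0
tcp_pos: [0.6183, 0.0652, 0.1666]
orientation: [-179.9, 0.0, 177.0]
wrist_force: [-0.9, -0.1, 0.4]
opening: 0.005
```

>>> send_rows:
  steps:
    - [[0,0,0,0,0,0],[0,0,0,0,0,0]]

```text
t: 5.2
tcp_pos: [0.6171, 0.0695, 0.1665]
orientation: [180.0, -0.0, 177.3]
wrist_force: [-0.4, 0.3, 0.1]
opening: 0.001
```

```bash
python3 - <<'E'
from h import *
rel([.627,.070,.08])
E
```

```text
5.2 [0.6171 0.0695 0.1665] [ 1.7996e+02 -4.0000e-02  1.7726e+02] open 0.001 F [-0.44  0.35  0.09]
cm [-0.99  0.09  8.65] rad [ 0.001 -0.001  0.001]
```

>>> send_rows:
  steps:
    - [[-0.6,0,1,0,0,0],[-1,0,3,0,0,0],[-1,0,6,0,0,0],[-1,0,8,0,0,0],[-1,0,8.6,0,0,0],[-1,0,8.6,0,0,0]]

```text
t: 5.8
tcp_pos: [0.6272, 0.0688, 0.0795]
orientation: [-180.0, -0.1, 177.3]
wrist_force: [-0.1, -0.6, 0.2]
opening: 0.005
```

>>> send_rows:
  steps:
    - [[0.6,0,0,0,0,0],[1.2,0,0,0,0,0],[1.8,0,0,0,0,0],[2.4,0,0,0,0,0],[3,0,0,0,0,0],[3.6,0,0,0,0,0],[4.2,0,0,0,0,0],[4.8,0,0,0,0,0]]

```text
t: 6.6
tcp_pos: [0.5793, 0.07, 0.0807]
orientation: [-180.0, -0.0, 177.2]
wrist_force: [0.2, 0.0, -0.1]
opening: 0.009
```

>>> send_rows:
  steps:
    - [[0.6,0,0,0,0,0],[1.2,0,0,0,0,0],[1.8,0,0,0,0,0],[2.4,0,0,0,0,0],[3,0,0,0,0,0],[3.6,0,0,0,0,0],[4.2,0,0,0,0,0],[4.4,0,0,0,0,0]]

```text
t: 7.4
tcp_pos: [0.535, 0.0722, 0.0806]
orientation: [-180.0, -0.0, 177.2]
wrist_force: [-0.6, 0.2, 0.4]
opening: 0.005
```

```bash
python3 - <<'E'
from h import *
rel([.5355,.070,.08])
for n in('top','side'):
    c=snap(n,n+'3')
a=cv2.imread('pics/top3.png')[145:275,160:400];b=cv2.imread('pics/side3.png')[140:320,190:370]
cv2.imwrite('pics/both3.png',np.hstack([cv2.resize(a,(480,260)),cv2.resize(b,(260,260))]))
E
```

```text
7.4 [0.535  0.0722 0.0806] [-1.7999e+02 -3.0000e-02  1.7722e+02] open 0.005 F [-0.58  0.2   0.39]
cm [-0.06 -0.22  0.06] rad [-0.    -0.001  0.   ]
```

View pics/both3.png

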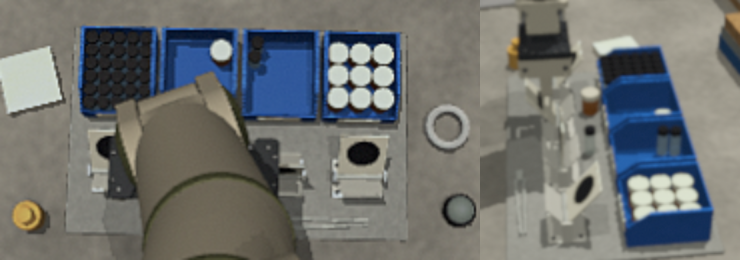

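>>> send_rows:
  steps:
    - [[0,0,-2,0,0,0],[0,0,-5,0,0,0],[0,0,-8,0,0,0],[-1,-2,-8.5,0,0,0],[-2.5,-4.5,-8.5,0,0,0],[-4,-7,-8.5,0,0,0],[-5.2,-9.2,-8.5,0,0,0],[-5.5,-10.1,-8.5,0,0,0]]

```text
t: 8.3
tcp_pos: [0.587, -0.034, 0.1656]
orientation: [-180.0, 0.1, 177.0]
wrist_force: [0.3, -0.3, 0.4]
opening: 0.006
```

>>> send_rows:
  steps:
    - [[0,0,0,0,0,0],[0,0,0,0,0,0]]

```text
t: 8.5
tcp_pos: [0.5854, -0.0302, 0.1655]
orientation: [180.0, -0.0, 177.2]
wrist_force: [-0.3, 0.0, -0.6]
opening: 0.008
```

```bash
python3 - <<'E'
from h import *
rel([.585,-.032,.08])
E
```

```text
8.5 [ 0.5854 -0.0302  0.1655] [ 1.7996e+02 -3.0000e-02  1.7724e+02] open 0.008 F [-0.27  0.04 -0.55]
cm [ 0.03 -0.18  8.55] rad [ 0.001 -0.001  0.001]
```

>>> send_rows:
  steps:
    - [[0,0,1,0,0,0],[0,0,3,0,0,0],[0,0,6,0,0,0],[0,0,8,0,0,0],[0,0,8.5,0,0,0],[0,0,8.5,0,0,0]]

```text
t: 9.1
tcp_pos: [0.5852, -0.0304, 0.0798]
orientation: [180.0, -0.1, 177.3]
wrist_force: [-0.2, -0.8, 0.2]
opening: 0.006
```

>>> send_rows:
  steps:
    - [[0.6,0,0,0,0,0],[1.2,0,0,0,0,0],[1.8,0,0,0,0,0],[2.4,0,0,0,0,0],[3,0,0,0,0,0],[3.6,0,0,0,0,0],[4.2,0,0,0,0,0],[4.8,0,0,0,0,0]]

```text
t: 9.9
tcp_pos: [0.5375, -0.029, 0.0807]
orientation: [-180.0, 0.0, 177.2]
wrist_force: [0.6, -0.6, -0.3]
opening: 0.003
```

>>> send_rows:
  steps:
    - [[0.5,0,0,0,0,0],[1,0,0,0,0,0],[1,0,0,0,0,0],[1,0,-2,0,0,0],[1,0,-5,0,0,0],[1,0,-8,0,0,0],[1,0,-11,0,0,0],[1,0,-13,0,0,0]]

```text
t: 10.7
tcp_pos: [0.5286, -0.0285, 0.2127]
orientation: [180.0, 0.1, 177.2]
wrist_force: [-0.5, 0.2, 0.5]
opening: 0.005
```

>>> send_rows:
  steps:
    - [[0,-2,0,0,0,0],[0,-6,0,0,0,0],[0,-10,0,0,0,0],[0,-14,0,0,0,0],[0,-18,0,0,0,0],[0,-22,0,0,0,0],[0,-26,0,0,0,0],[0,-30,0,0,0,0]]

```text
t: 11.5
tcp_pos: [0.5132, -0.3299, 0.2107]
orientation: [-180.0, 0.0, 177.2]
wrist_force: [1.4, -0.4, -0.4]
opening: 0.006
```

```bash
python3 - <<'E'
from h import *
rel([.5355,.070,.08])
for n in('top','side'):
    c=snap(n,n+'4')
a=cv2.imread('pics/top4.png')[145:275,160:400];b=cv2.imread('pics/side4.png')[140:320,190:370]
cv2.imwrite('pics/both4.png',np.hstack([cv2.resize(a,(480,260)),cv2.resize(b,(260,260))]))
E
```

```text
11.5 [ 0.5132 -0.3299  0.2107] [-1.8000e+02  1.0000e-02  1.7721e+02] open 0.006 F [ 1.44 -0.36 -0.38]
cm [-0.28 40.05 13.06] rad [-0.  0.  0.]
```

View pics/both4.png

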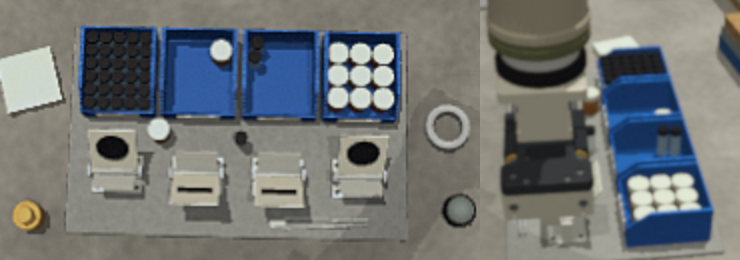

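The tags now show disc, bar, bar, disc from left to right in the top view, and the loose things look unmoved. I'll check the angles by depth, then hand in.

```bash
python3 - <<'E'
from h import *
c=dict(np.load('pics/top4.npz')); Z=c['z_map']
for u,h in((217,.553),(258,.548),(299,.541),(340,.537)):
    P=np.array([world(c,u,v) for v in range(205,250) if Z[v,u]>0]); Q=P[P[:,2]>.07]
    print(u,'angle',np.median(np.arctan2(Q[:,0]-h,Q[:,2]-.036)).round(2),'max z',Q[:,2].max().round(3))
a=cv2.imread('pics/top0.png',0);b=cv2.imread('pics/top4.png',0)
d=(cv2.absdiff(a,b)>45).astype(np.uint8)[150:270,160:400]
n,_,s,_=cv2.connectedComponentsWithStats(d)
print([(x[0]+160,x[1]+150,*x[2:]) for x in s[1:].tolist() if x[4]>5])
E
```

```text
217 angle 0.66 max z 0.09
258 angle -0.67 max z 0.09
299 angle -0.65 max z 0.091
340 angle 0.68 max z 0.089
[(204, 210, 24, 1, 24), (246, 211, 3, 7, 14), (254, 211, 15, 1, 15), (208, 213, 17, 12, 159), (250, 214, 16, 12, 163), (227, 221, 10, 6, 35), (269, 222, 8, 9, 35), (287, 227, 26, 9, 170), (246, 232, 5, 3, 8), (206, 237, 29, 17, 278), (249, 239, 17, 2, 34), (246, 238, 29, 18, 258), (288, 239, 27, 17, 243), (290, 240, 18, 2, 35)]
```

All four tags are on their stops (+0.66, -0.67, -0.65, +0.68), with the free edges at about 90 mm. The only changes in the picture are at the tags and their shadows.

```bash
python3 -c "
from plant import r
print(r.job_done())"
```

```text
the job is handed in; nothing more can be done
None
```

The four tags now match their bins, and I handed the job in after about 11.6 s. I flipped three of them with light pushes of the shut fingertip and left the fourth alone.

| Tag (left to right in the top view) | Bin | What I did | Final angle (rad) |
|---|---|---|---|
| 1 | vials, full | pushed back, disc up | +0.66 |
| 2 | jars, low | pushed forward, bar up | -0.67 |
| 3 | vials, low | was half-flipped; pushed forward, bar up | -0.65 |
| 4 | jars, full | already right, not touched | +0.68 |

- **On the stops:** the last depth check gave these angles, with every free edge at 89–91 mm, which fits the stops at ±0.70 and 90 mm within measuring error.
- **Loose things:** comparing the top pictures from before and after showed changes only at the three flipped tags and their shadows. The comparison took in the loose vial, the jar, the tweezers, and the nearer of the things beside the board. The notes only just came into it, but they looked unmoved.
- **Forces:** the wrist force read under 2 N at the end of every move.
- **Side view:** in the last side picture the arm hid the tags, so the final check rests on the top camera alone. None of the checks failed or disagreed.

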